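Unstack the packed goods into their trays

ROBOT

A 6-joint arm with a two-finger parallel gripper is mounted at the origin on the work surface. World frame = base frame: x ahead of the robot, y to its left, z up, the work surface at z = 0. Lengths are in m, angles in degrees, forces in N, time in s.
With the tool pointing down it reaches from about 0.35 to 0.875 m from the base axis. Payload 4.2 kg.
Tool frame: the origin (TCP) lies midway between the tips of the shut fingers; the grasp point (between the pads) lies 19 mm behind it; z points along the fingers, y is the line along which they close (so a half turn about z gives the same grasp; the last joint's range is limited). The gripper opens to 87 mm and grips with 3 to 60 N. Pads are 19 mm wide; open, the fingers measure 117 mm over their backs; the gripper's body (75 mm by 190 mm) begins 51 mm behind the grasp point.
Start: joints at [-54.626, 22.042, 0.453, 0, -68.411, -14.817], TCP at [0.219, -0.585, 0.223] pointing down, gripper open.
Joint ranges: [-179.83, 179.83], [-69.29, 118.12], [-61.27, 80.66], [-181.25, 117.63], [-171.15, -9.14], [-177.46, 177.46]. Speed limits (degrees/s): [159.86, 159.86, 180, 180, 180, 180].

INTERFACE

Orientations are given as [roll, pitch, yaw] about the fixed x, y, z axes, in that order (R = Rz(yaw) Ry(pitch) Rx(roll)).
In Python, from workcell import env gives the robot as it stands. The module is installed in compiled form; this text tells all that it offers. Calls block until the motion is done:
- env.goto(position, orientation): joint-space move of the TCP to a pose.
- env.move_straight(position, rotation=None, rate=0.15, force_limit=None): straight line of the TCP; rotation=None keeps the orientation; rate is the mean speed in m/s. With force_limit (N) it stops when the force on the tool has changed by that much, and returns True; else False.
- env.set_joints(angles): joint-space move.
- env.gripper_to(opening, grasp_force=None): opening from 0.0 (shut) to 1.0 (fully open); grasp_force is the grip in N (None keeps the last); returns when the fingers have stopped.
- env.dwell(seconds).
- env.inverse_kinematics(position, orientation): joint angles nearest the present ones, or None.
- env.read_state(): the state.
- env.grab_frame(name): name is "scene" or "top"; returns a dict with "image" (384x512x3 uint8, blue, green, red), "fx", "fy", "cx", "cy" (pixels), "D" ([k1, k2, p1, p2, k3] as OpenCV has them; the pictures are not rectified), "position" and "orientation" of the camera in the world. Camera axes: x right, y up, looking along -z (the intrinsics and any distortion apply to the point x, -y, -z); pixel columns grow to the right and rows downward; lengths in m; the calibration is good to about 2 mm. A picture is of the moment at which its call begins. There is no depth.
A pose or a line that the arm cannot do raises env.Unreachable and nothing moves.
- env.close_job(): hands the job in; it is judged then, once.
Trained networks look in a picture, given as the dict that the camera call returned (one of the last four; its "shot" number tells which), for a name from the list of things; names that differ only in an ending like _2 or _b are one class to them, and where a whole thing is asked for, a point or a joint stands for the part that bears it (a point fixed in the world has none). Each returns a list of dicts, best first, with "score" (0 to 1); they miss things now and then, are a little off and sometimes report something else, mostly with a low value. They report only what shows in the picture. A call takes as long as a camera call. They do not tell look-alikes from the thing itself.
- env.search_frame(picture, thing): "xyz" ([x, y, z] in m, in world coordinates, good to about 4 mm: the middle of the surface that is visible of it).
- env.trace(picture, thing): "mask" (384x512 bool, what is visible of it).
The state is a dict: "clock": time; "joint_positions": joint angles; "qvel": joint speeds; "joint_torque": joint torques, N m; "position": TCP position; "tool_rot": TCP orientation; "force": force on the tool from outside, world axes, zero at the start; "wrist_torque": the same for the moment, N m; "opening": opening from 0.0 (shut) to 1.0 (fully open); "finger_force": force on a finger pad.
Only numpy, scipy, OpenCV 4.12 (cv2) and the standard library are available. Lean on these libraries where they do the work, as an engineer would, in place of code of your own. Each camera call takes 0.05 s, during which the arm holds its last target. There are 200 camera calls.

TASK

Take the stack on the packing bench apart and set each of its four pieces upright and flat inside the empty tray made for its shape: the long carton in the long tray, the slim carton in the slim tray, the white carton in the square tray and the tin in the round tray. Set the pieces down without dropping, throwing or tipping them, and leave the roll of tape and the glass bottle where they stand.

Things in the scene. Friction and masses are not known exactly. Their poses are not given: they have to be found in the camera images.
- long_carton: Brown cardboard carton with a pale tape strip along its top, 200 (x) by 60 (y) by 45 (z) mm, about 0.3 kg, rigid. It lies on the bench and is the bottom of the stack. Origin: centre of its underside; z up through its top. Its place: the long tray.
- white_carton: White square carton, 60 by 60 by 50 mm high, about 0.16 kg, rigid. It stands on one end of the long carton, centred 55 mm from the long carton's middle, its sides nearly parallel to the long carton's. Origin: centre of its underside; z up through its top. Its place: the square tray.
- round_tin: Plain metal tin with a lid, a cylinder 60 mm in diameter and 50 mm high, about 0.16 kg, rigid. It stands on the other end of the long carton, 55 mm from its middle (which of the two ends varies). Origin: centre of its underside; z up through its top. Its place: the round tray.
- slim_carton: Slim brown cardboard carton with a pale tape strip along its top, 130 (x) by 36 (y) by 34 (z) mm, about 0.11 kg, rigid. It is the top of the stack: it lies like a bridge on the white carton and the tin, nearly along the long carton, its underside 95 mm over the bench. Origin: centre of its underside; z up through its top. Its place: the slim tray.
- long_tray: Low open tray of brown card with a pale paper floor, fixed to the bench: floor 4 mm thick, rim 10 mm high over the bench (6 mm over the tray's floor), walls 4 mm thick. Origin: centre of its underside, on the bench; z up. Rectangular, inside 224 (x) by 84 (y) mm: the place of the long carton. It runs roughly left to right, on the robot's left or right, nearer the robot; which side varies.
- slim_tray: Low open tray of brown card with a pale paper floor, fixed to the bench: floor 4 mm thick, rim 10 mm high over the bench (6 mm over the tray's floor), walls 4 mm thick. Origin: centre of its underside, on the bench; z up. Rectangular, inside 154 (x) by 60 (y) mm: the place of the slim carton. On the other side from the long tray, nearer the robot.
- square_tray: Low open tray of brown card with a pale paper floor, fixed to the bench: floor 4 mm thick, rim 10 mm high over the bench (6 mm over the tray's floor), walls 4 mm thick. Origin: centre of its underside, on the bench; z up. Square, inside 84 by 84 mm: the place of the white carton. Left or right, farther from the robot; which side varies.
- round_tray: Low open tray of brown card with a pale paper floor, fixed to the bench: floor 4 mm thick, rim 10 mm high over the bench (6 mm over the tray's floor), walls 4 mm thick. Origin: centre of its underside, on the bench; z up. Round, inside diameter 84 mm: the place of the tin. On the other side from the square tray, farther from the robot.
- tape_roll: Roll of brown packing tape lying flat on the bench to the robot's left, 84 mm outside and 60 mm inside diameter, 24 mm high. Not part of the job: leave it. Origin: centre of its underside.
- bottle: Small clear glass bottle with a chrome cap, 28 mm in diameter, 60 mm high, standing on the bench beyond the stack. Not part of the job: leave it. Origin: centre of its underside.
There are look-alikes about, which are no part of the job. What is shaped like the slim_carton but green is not meant. Leave any green look-alike of the slim_tray alone.

How it is judged (in metres and radians):
At the end, for the whole second after the job is handed in: Each of the four pieces stands upright (within 3.4 degrees) in its own tray, its underside down on the tray's floor (less than 7.5 mm over the bench, so not on the rim), its centre within 18 mm of the tray's centre, released and at rest (horizontal distance between long_carton and long_tray below 0.018 m and z of long_carton in the frame of long_tray below 0.0075 m and angle between each of long_carton, slim_carton, white_carton, round_tin's own z axis and vertical below 0.06 rad and linear speed of each of long_carton, slim_carton, white_carton, round_tin below 0.02 m/s and angular speed of each of long_carton, slim_carton, white_carton, round_tin below 0.2 rad/s and horizontal distance between slim_carton and slim_tray below 0.018 m and z of slim_carton in the frame of slim_tray below 0.0075 m and horizontal distance between white_carton and square_tray below 0.018 m and z of white_carton in the frame of square_tray below 0.0075 m and horizontal distance between round_tin and round_tray below 0.018 m and z of round_tin in the frame of round_tray below 0.0075 m); the robot touches nothing.
It fails at once if one of the four pieces is dropped or thrown: it moves faster than 0.75 m/s (a fall of about 30 mm) while the fingers do not touch it ((linear speed of long_carton above 0.75 m/s and contact force between the fingers and long_carton below 0.05 N) or (linear speed of slim_carton above 0.75 m/s and contact force between the fingers and slim_carton below 0.05 N) or (linear speed of white_carton above 0.75 m/s and contact force between the fingers and white_carton below 0.05 N) or (linear speed of round_tin above 0.75 m/s and contact force between the fingers and round_tin below 0.05 N)).
It fails at once if one of the four pieces is tipped by more than 40 degrees (angle between any of long_carton, slim_carton, white_carton, round_tin's own z axis and vertical above 0.7 rad).
It fails at once if the roll of tape is pushed more than 25 mm from where it stood or knocked over (distance of tape_roll from where it was at the start of the episode above 0.025 m or angle between tape_roll's own z axis and vertical above 0.5 rad).
It fails at once if the glass bottle is pushed more than 25 mm from where it stood or knocked over (distance of bottle from where it was at the start of the episode above 0.025 m or angle between bottle's own z axis and vertical above 0.5 rad).
It also fails if it takes over 118 s, if anything falls off the work surface, if the arm or the gripper's body presses on something with over 40 N, if the wrist force passes 120 N, or if a joint passes its speed limit or range.

## Working session

There is one attempt and no reset: what is moved stays moved. The work goes in short steps, each a Python script; the robot and the scene stay as the last script left them, time stands still between calls to the robot, and variables do not carry over. Pictures are saved under pics/ and viewed, at most 14 in all, crops included, and the job is handed in when it is done.

```bash
mkdir -p pics; ls; cat > h.py <<'E'
import numpy as np, cv2
from scipy.spatial.transform import Rotation as R
from workcell import env
def ray_xy(f,px,z):
    """pixels Nx2 -> world points on plane z"""
    K=np.array([[f['fx'],0,f['cx']],[0,f['fy'],f['cy']],[0,0,1]])
    u=cv2.undistortPoints(np.asarray(px,float).reshape(-1,1,2),K,np.array(f['D'],float)).reshape(-1,2)
    d=np.c_[u[:,0],-u[:,1],-np.ones(len(u))]
    d=rot(f)@d.T; p=np.array(f['position'])
    return (p[:,None]+d*((z-p[2])/d[2])).T
def rot(f):
    o=np.array(f['orientation'],float)
    return o if o.shape==(3,3) else R.from_euler('xyz',o,degrees=True).as_matrix()
E
python3 - <<'E'
from h import *
for n in ['scene','top']:
    f=env.grab_frame(n); cv2.imwrite(f'pics/{n}0.png',f['image'])
    print(n,f['position'],f['orientation'],f['fx'],f['cx'],f['cy'],f['D'],f['shot'])
    for t in ['long_carton','slim_carton','white_carton','round_tin','long_tray','slim_tray','square_tray','round_tray','tape_roll','bottle']:
        print(t,[(np.round(r['xyz'],3).tolist(),round(r['score'],2)) for r in env.search_frame(f,t)])
print(env.read_state())
E
```

```text
pics
scene [ 1.23298464 -0.14120077  0.75900813] [48.89907432 -0.17489983 82.73808173] 365.9811151673088 250.49397058285152 183.81857707315712 [0.0047001 0.        0.        0.        0.       ] 1
long_carton [([0.642, 0.024, 0.038], 0.6), ([0.394, 0.271, 0.004], 0.25)]
slim_carton [([0.572, 0.044, 0.132], 0.96), ([0.514, -0.096, 0.038], 0.95), ([0.204, -0.282, 0.029], 0.95)]
white_carton [([0.509, 0.027, 0.092], 0.76), ([0.624, 0.196, 0.009], 0.18)]
round_tin []
long_tray [([0.394, 0.268, 0.005], 0.81), ([0.397, -0.319, 0.005], 0.28)]
slim_tray [([0.398, -0.317, 0.007], 0.88), ([0.245, -0.478, 0.003], 0.65)]
square_tray [([0.625, 0.196, 0.008], 0.62)]
round_tray [([0.625, -0.238, 0.006], 0.84)]
tape_roll [([0.577, 0.397, 0.022], 0.55)]
bottle [([0.788, -0.031, 0.038], 0.77)]
top [ 0.26118381 -0.04551602  1.26272483] [ 11.38297266   0.76967982 -90.11642944] 359.47566266428134 257.7075669833235 188.10100050844994 [-0.02962062  0.          0.          0.          0.        ] 2
long_carton [([0.538, 0.026, 0.044], 0.61)]
slim_carton [([0.504, -0.095, 0.039], 0.81), ([0.21, -0.318, 0.034
[... 431 characters left out ...]
5], 0.66)]
{'clock': 1.1, 'joint_positions': array([-5.46254649e+01,  2.20401168e+01,  4.51741647e-01,  1.96045837e-04,
       -6.84108198e+01, -1.48172617e+01]), 'qvel': array([ 0.01785137, -0.02415628,  0.0435456 , -0.11108923, -0.0310798 ,
       -0.01220874]), 'joint_torque': array([ 2.87531775e-04, -3.90477419e+01,  1.87624615e+01,  4.22442064e+00,
        1.55116810e-02, -3.03665547e-05]), 'position': array([ 0.21948206, -0.58516561,  0.22256101]), 'tool_rot': array([-1.79999175e+02,  2.96513330e-05, -1.59442654e+02]), 'force': array([0.388408  , 0.74572281, 0.57886472]), 'wrist_torque': array([-0.02045807, -0.0253271 , -0.04367339]), 'finger_force': 0.0, 'opening': 0.9992357681726658}
```

View pics/scene0.png

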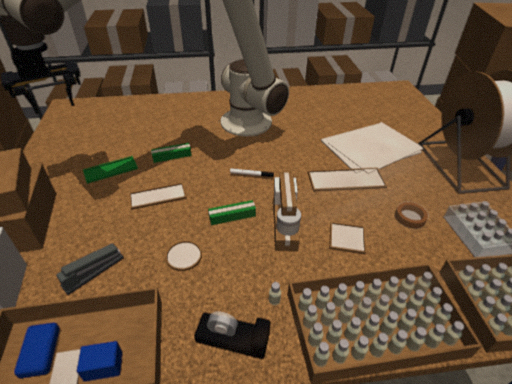

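View pics/top0.png

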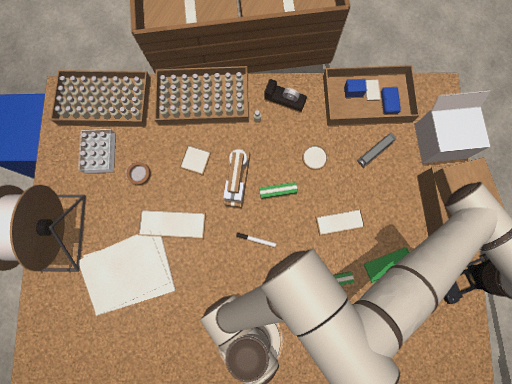

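Scene view: the stack with the brown slim carton on top is at (288,193). The green slim look-alikes are at (232,212) and (171,152), and the green tray look-alike is at (110,168). The pale trays are slim (158,196), long (347,180), square (347,237) and round (184,256), with the tape roll at (411,215) and the bottle at (275,293). The white paper at (372,147) could pass for a tray. In the top view the stack is at (237,178), with the tin at the far end and the white carton at the near end. By the description, I want the brown slim carton at (288,193) and the pale tray at (158,196). Next I'll fit the poses and check them in one close crop.

```bash
cat >> h.py <<'E'
from scipy.optimize import minimize
SH={'long_carton':(.2,.06,.045),'slim_carton':(.13,.036,.034),'white_carton':(.06,.06,.05),'round_tin':(.06,.06,.05),
 'long_tray':(.232,.092,.01),'slim_tray':(.162,.068,.01),'square_tray':(.092,.092,.01),'round_tray':(.092,.092,.01)}
def proj(f,P):
    K=np.array([[f['fx'],0,f['cx']],[0,f['fy'],f['cy']],[0,0,1]])
    A=np.diag([1.,-1,-1])@rot(f).T
    return cv2.projectPoints(np.asarray(P,float),cv2.Rodrigues(A)[0],-A@np.array(f['position']),K,np.array(f['D'],float))[0].reshape(-1,2)
def corners(t,x,y,yaw,z0):
    a,b,h=SH[t]; n=np.arange(32)*np.pi/16
    c=np.c_[np.cos(n),np.sin(n)]*a/2 if t.startswith('round') else np.array([[1,1],[-1,1],[-1,-1],[1,-1]])*[a/2,b/2]
    s=np.radians(yaw); c=c@np.array([[np.cos(s),np.sin(s)],[-np.sin(s),np.cos(s)]])+[x,y]
    return np.r_[np.c_[c,np.full(len(c),z0)],np.c_[c,np.full(len(c),z0+h)]]
def render(f,t,p,z0,S=4):
    m=np.zeros((384*S,512*S),np.uint8)
    hull=cv2.convexHull(((proj(f,corners(t,*p,z0))+.5)*S).astype(np.float32))
    cv2.fillConvexPoly(m,np.round(hull).astype(np.int32),1)
    return cv2.resize(m.astype(np.float32),(512,384),interpolation=cv2.INTER_AREA)
def masks(fs,t,xy):
    """nearest detected mask to the expected spot in each frame"""
    out=[]
    for f in fs:
        px=proj(f,[[xy[0],xy[1],.03]])[0]; best=None
        for r in env.trace(f,t):
            v,u=np.nonzero(r['mask'])
            if len(u)<20: continue
            d=np.hypot(u.mean()-px[0],v.mean()-px[1])
            if d<30 and (best is None or d<best[0]): best=(d,f,r['mask'].astype(np.float32),r['score'])
        if best: out.append(best[1:])
    return out
def fit(fs,t,guess,z0):
    ms=masks(fs,t,guess[:2])
    def iou(p,i=None):
        s=[]
        for f,m,_ in ms:
            r=render(f,t,p,z0); s.append(np.minimum(r,m).sum()/np.maximum(r,m).sum())
        return s
    best=None
    for dy in ([0] if t.startswith('round') else [-20,0,20]):
        g=np.array(guess,float)+[0,0,dy]
        r=minimize(lambda p:-np.mean(iou(p)),g,method='Nelder-Mead',
          options=dict(initial_simplex=g+np.array([[0,0,0],[.01,0,0],[0,.01,0],[0,0,10]]),xatol=1e-4,fatol=1e-4))
        if best is None or r.fun<best.fun: best=r
    return best.x,np.round(iou(best.x),2),[round(m[2],2) for m in ms]
E
cat > a.py <<'E'
from h import *
import json
fs=[env.grab_frame('scene'),env.grab_frame('top')]
G={'slim_carton':(.545,.035,-10,.095),'long_tray':(.397,.268,0,0),'slim_tray':(.396,-.317,0,0),'square_tray':(.624,.2,-20,0),'round_tray':(.629,-.237,0,0),
 'white_carton':(.49,.04,-10,.045),'round_tin':(.6,.026,0,.045),'long_carton':(.545,.035,-10,0)}
P={}
for t,g in G.items():
    try: p,i,s=fit(fs,t,g[:3],g[3]); P[t]=p.tolist(); print(t,np.round(p,4),i,s)
    except Exception as e: print(t,e)
json.dump(P,open('P.json','w'))
o=[]
for f,c in zip(fs,[(288,205),(237,178)]):
    im=cv2.resize(f['image'],None,fx=6,fy=6,interpolation=cv2.INTER_CUBIC)
    for t in ['slim_carton','white_carton','round_tin','long_carton']:
        if t in P:
            h=cv2.convexHull(((proj(f,corners(t,*P[t],G[t][3]))+.5)*6).astype(np.float32)).astype(int)
            cv2.polylines(im,[h],True,(0,0,255) if t[0]=='s' else (255,0,0),1)
    x,y=c[0]*6,c[1]*6; o.append(im[y-280:y+280,x-190:x+190])
cv2.imwrite('pics/stack.png',np.hstack(o))
E
python3 a.py
```

```text
slim_carton [ 0.5449  0.0446 -7.7698] [0.93 0.93] [0.91, 0.77]
long_tray [  0.3881   0.2759 -94.2071] [0.9  0.89] [0.98, 0.62]
slim_tray [  0.3921  -0.3165 -80.1167] [0.94 0.94] [0.76, 0.88]
square_tray [  0.623    0.2006 -17.4467] [0.93 0.92] [0.83, 0.96]
round_tray [ 0.6272 -0.2356  7.7866] [0.93 0.94] [0.82, 0.8]
white_carton [ 0.4882  0.0523 -6.397 ] [0.31 0.59] [0.64, 0.7]
round_tin [ 0.6021  0.0382 -3.7359] [0.74 0.28] [0.81, 0.69]
long_carton [ 0.5456  0.0442 -8.7646] [0.32 0.2 ] [0.72, 0.61]
```

View pics/stack.png

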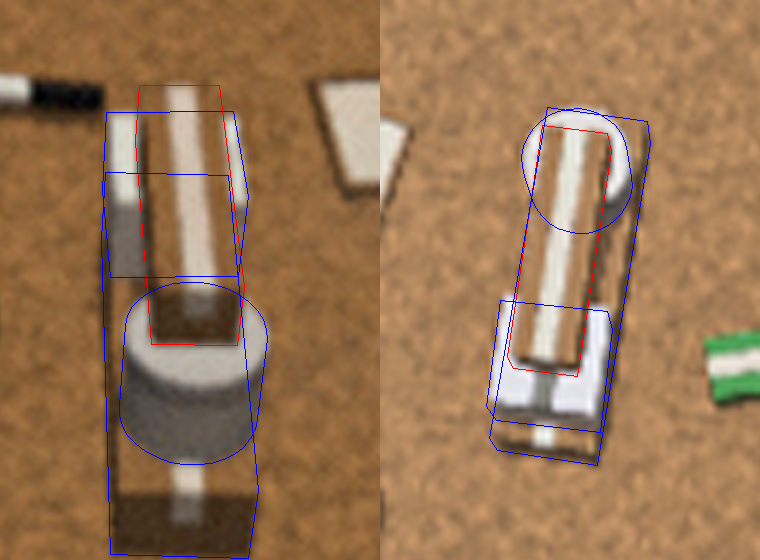

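The crop confirms it: in both views the red outline sits tightly on the brown slim carton on top of the stack. The green look-alike is separate, at the right of the top crop. The long tray fit looks like a wrong local minimum, so I'll refit the trays with yaw near 90° and then move the slim carton.

```bash
cat >> h.py <<'E'
def pose(x,y,z,yaw): return [x,y,z],[180,0,yaw]
def near(yaw,x,y,z):
    """pick yaw or yaw+180, whichever is nearest in joint space"""
    q0=env.read_state()['joint_positions'];c=[]
    for w in (yaw,yaw+180):
        w=(w+180)%360-180
        try: q=env.inverse_kinematics(*pose(x,y,z,w))
        except Exception: q=None
        if q is not None: c.append((np.abs(np.array(q)-q0).max(),w))
    return min(c)[1]
def pick(p,z,yaw,force=25,up=.22,opening=1.0):
    x,y=p; w=near(yaw,x,y,up); env.gripper_to(opening)
    env.goto(*pose(x,y,up,w)); env.move_straight([x,y,z],rate=.12)
    env.gripper_to(0.,force); env.dwell(.2)
    s=env.read_state(); print('grip',s['opening'],s['finger_force'],s['position'],s['clock'])
    env.move_straight([x,y,z+.02],rate=.05); env.move_straight([x,y,up],rate=.15)
    s=env.read_state(); print('lifted',s['opening'],s['finger_force'])
def place(p,z,yaw,up=.22):
    x,y=p; w=near(yaw,x,y,up)
    env.goto(*pose(x,y,up,w)); env.move_straight([x,y,z+.02],rate=.12); env.dwell(.1)
    hit=env.move_straight([x,y,z-.001],rate=.03,force_limit=6)
    s=env.read_state(); print('down',hit,s['position'],w)
    env.gripper_to(1.); env.dwell(.1)
    env.move_straight([x,y,z+.06],rate=.1); env.move_straight([x,y,up],rate=.2)
    print('clock',env.read_state()['clock'])
E
cat > b.py <<'E'
from h import *
import json
fs=[env.grab_frame('scene'),env.grab_frame('top')]
P=json.load(open('P.json'))
for t,g in {'long_tray':(.397,.268,90),'slim_tray':(.394,-.317,95),'square_tray':(.624,.2,-17)}.items():
    p,i,s=fit(fs,t,g,0); P[t]=p.tolist(); print(t,np.round(p,4),i,s)
json.dump(P,open('P.json','w'))
o=[]
for t in ['long_tray','slim_tray','square_tray','round_tray']:
    f=fs[1]; im=cv2.resize(f['image'],None,fx=4,fy=4,interpolation=cv2.INTER_CUBIC)
    h=cv2.convexHull(((proj(f,corners(t,*P[t],0))+.5)*4).astype(np.float32)).astype(int)
    cv2.polylines(im,[h],True,(0,0,255),1); c=(h.reshape(-1,2).mean(0)).astype(int)
    o.append(im[c[1]-130:c[1]+130,c[0]-180:c[0]+180])
cv2.imwrite('pics/trays.png',np.vstack([np.hstack(o[:2]),np.hstack(o[2:])]))
E
python3 b.py
```

```text
long_tray [ 0.3884  0.2759 85.6838] [0.91] [0.97]
slim_tray [  0.3924  -0.3174 100.5476] [0.94 0.94] [0.96, 0.66]
square_tray [  0.6216   0.2008 -17.9248] [0.95 0.94] [0.68, 0.77]
```

View pics/trays.png

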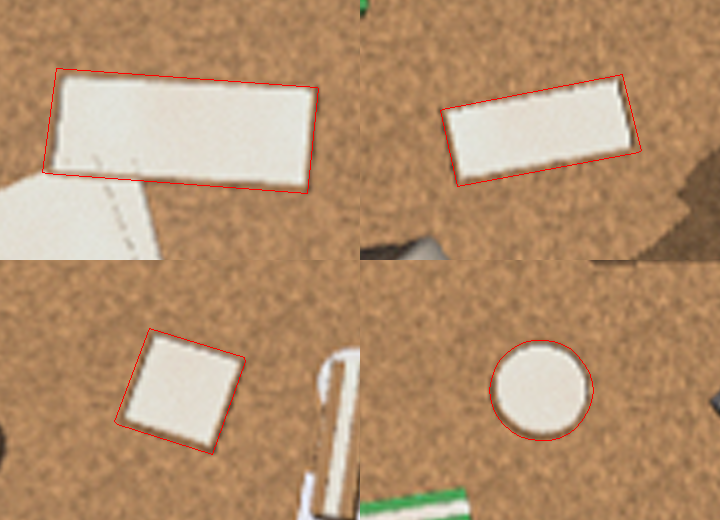

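The outlines are centred on all four trays: long (180,130), slim (540,130), square (180,390) and round (541,390) in the crop sheet. Now the slim carton.

```bash
cat > c.py <<'E'
from h import *
import json
P=json.load(open('P.json'))
x,y,a=P['slim_carton']; tx,ty,b=P['slim_tray']
pick((x,y),.105,a); place((tx,ty),.004+.010,b)
fs=[env.grab_frame('scene'),env.grab_frame('top')]
for t,g in {'white_carton':(.4885,.0523,-7,.045),'round_tin':(.602,.036,0,.045),'slim_carton':(tx,ty,b,.004)}.items():
    p,i,s=fit(fs,t,g[:3],g[3]); P[t]=p.tolist(); print(t,np.round(p,4),i,s)
json.dump(P,open('P.json','w'))
f=fs[0]; cv2.imwrite('pics/s1.png',f['image'])
E
python3 c.py
```

```text
grip 0.40866053954260323 24.999834867194295 [0.54490267 0.04466203 0.10498352] 7.3333
lifted 0.41138635349523317 24.99986546114087
down True [ 0.39199898 -0.31719731  0.01390106] -79.4524067603034
clock 15.3833
white_carton [ 0.49    0.0521 -9.8227] [0.93 0.93] [0.9, 0.89]
round_tin [0.6009 0.0385 3.0006] [0.95 0.94] [0.64, 0.76]
slim_carton [ 0.3896 -0.3197 99.8535] [0.95 0.6 ] [0.69, 0.53]
```

View pics/s1.png

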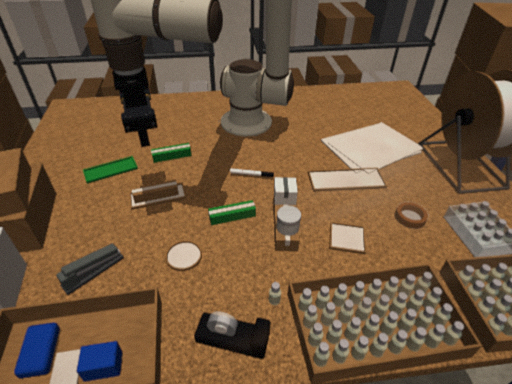

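The slim carton lies flat in its tray at (157,190), and the white carton (286,187) and the tin (288,219) stand clear. Next: the white carton, then the tin.

```bash
cat > d.py <<'E'
from h import *
import json
P=json.load(open('P.json'))
x,y,a=P['white_carton']; tx,ty,b=P['square_tray']
pick((x,y),.059,a); place((tx,ty),.018,b)
x,y,_=P['round_tin']; tx,ty,_=P['round_tray']
pick((x,y),.059,a); place((tx,ty),.018,a)
env.goto(*pose(.4,-.25,.3,0))
fs=[env.grab_frame('scene'),env.grab_frame('top')]
P0=json.load(open('P.json'))
for t,g in {'long_carton':(.5455,.045,-8,0),'white_carton':(*P['square_tray'],.004),'round_tin':(*P['round_tray'],.004)}.items():
    try: p,i,s=fit(fs,t,g[:3],g[3]); P[t]=p.tolist(); print(t,np.round(p,4),i,s)
    except Exception as e: print(t,e)
json.dump(P,open('P.json','w'))
cv2.imwrite('pics/s2.png',fs[0]['image'])
E
python3 d.py
```

```text
grip 0.6901932500587357 24.819475517407454 [0.49013673 0.05212272 0.05914307] 19.7083
lifted 0.6918177987694054 24.82480867060076
down True [0.62107897 0.20061451 0.01816249] -17.924795867298684
clock 27.05
grip 0.6711592096709594 24.999869332750677 [0.60102616 0.03851882 0.05910483] 30.2583
lifted 0.6724817917706325 24.999369604884123
down True [ 0.62672728 -0.23549526  0.01812672] -9.822653575205152
clock 37.8667
long_carton [ 0.5451  0.0448 -8.5127] [0.96 0.95] [0.86, 0.97]
white_carton [  0.6204   0.1992 -16.5876] [0.95 0.91] [0.78, 0.66]
round_tin [ 0.6255 -0.2374 10.3758] [0.97] [0.71]
```

View pics/s2.png

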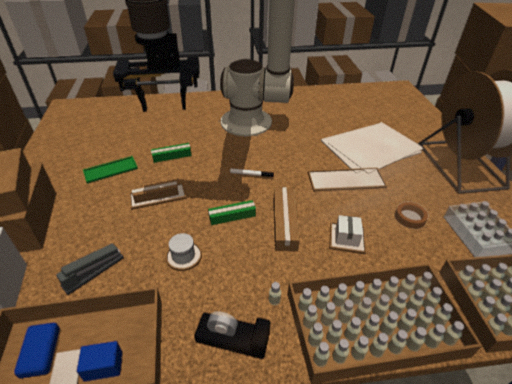

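The white carton is in the square tray at (348,232), the tin is in the round tray at (182,249), and the long carton lies free at (286,218). Last piece.

```bash
cat > e.py <<'E'
from h import *
import json
P=json.load(open('P.json'))
x,y,a=P['long_carton']; tx,ty,b=P['long_tray']
pick((x,y),.013,a,force=35); place((tx,ty),.017,b)
env.goto(*pose(.45,0,.35,0)) 
env.set_joints([-54.626,22.042,.453,0,-68.411,-14.817])
fs=[env.grab_frame('scene'),env.grab_frame('top')]
for t,k in {'long_carton':'long_tray','slim_carton':'slim_tray','white_carton':'square_tray','round_tin':'round_tray'}.items():
    try: p,i,s=fit(fs,t,P[k],.004); print(t,np.round(p,4),i,s,'off mm',np.round(1e3*np.hypot(*(p[:2]-P[k][:2])),1))
    except Exception as e: print(t,e)
cv2.imwrite('pics/s3.png',fs[0]['image']); print(env.read_state()['clock'])
E
python3 e.py
```

```text
grip 0.6891917663513847 34.99747364781797 [0.54518894 0.04490865 0.01310686] 43.3833
lifted 0.6873700623794846 34.99749801121652
down True [0.38826529 0.27566724 0.01705686] 85.68378901863474
clock 51.3333
long_carton [ 0.3871  0.2786 85.4542] [0.95 0.92] [0.76, 0.66] off mm 3.0
slim_carton [ 0.3903 -0.3204 99.7971] [0.92 0.91] [0.62, 0.97] off mm 3.7
white_carton [  0.6206   0.2    -18.3099] [0.94 0.94] [0.78, 0.73] off mm 1.3
round_tin [ 0.6271 -0.2363 10.8859] [0.93 0.89] [0.63, 0.78] off mm 0.6
55.3083
```

View pics/s3.png

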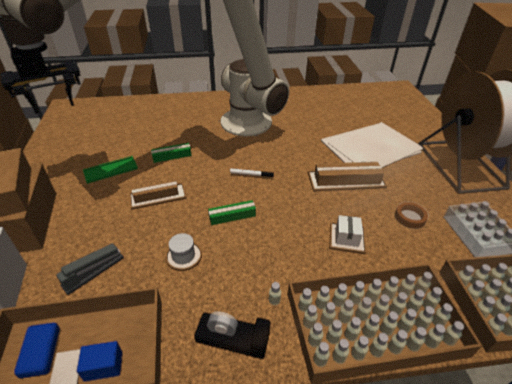

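All four pieces sit inside their trays: long (347,175), slim (158,191), white (348,232) and tin (182,250). The tape roll (411,215) and bottle (275,293) have not moved.

```bash
python3 -c "
from workcell import env
print(env.close_job())"
```

```text
the job is handed in; nothing more can be done
None
```

The stack is apart and the job is handed in at about 55 s: all four pieces sit flat in their own trays, measured within 4 mm of centre, with the tape roll and bottle untouched; the hand-in returned no verdict.

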